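# Take the brake lever out of the vise and hold it level over the gearbox

### The job

Slide the vise jaw fully open, then take the cast brake lever out by gripping its arm at the balance point, and carry it over to the gearbox without letting it touch the gearbox or disturbing the loose parts around. Finish while still holding it still and level by the balance point, with its hub straight above the gearbox shaft, its small eye straight above the pin, and about 4 cm of air between the hub's underside and the shaft's end; do not lower it or let go.

Things in the scene. Friction and masses are not known exactly. Their poses are not given: they have to be found in the camera images.
- jaw (a joint): Opening of the vise's sliding jaw in m: 0 to 0.006 (shut) at the start, 0.050 at its stop, fully open. Growing values move jaw and post along +x of jaw_post (away from the robot, apart from the vise's yaw). About 3 N of friction; it stays where it is left. Shut, a lip on the jaw overhangs the lever's hub by up to 14 mm, 3 mm above it, and traps it.
- jaw_post (a point): Grip point on the upright round steel post, 16 mm in diameter and 36 mm tall, on top of the sliding jaw: on the post's axis, 24 mm above the jaw's top face, 12 mm below the post's top, 109 mm above the table. x is the opening direction, z up. Nothing else near the post is higher than the jaw's top (85 mm above the table).
- lever_balance (a point): Balance point (centre of mass) of the loose dark cast lever (0.5 to 0.85 kg), in the middle of its straight arm's section, 22 mm wide (x) by 14 mm high (z). y runs along the arm from the big hub to the small eye; hub axis 48 mm towards -y, eye axis 102 mm towards +y. z up. At the start 58 mm above the table; fingers can reach down on both sides of the arm here.
- lever_hub (a point): Centre of the underside of the lever's hub (48 mm diameter, 36 mm high, 22 mm bore), 18 mm lower than lever_balance; same axes. At the start it stands on the vise's bed between the jaws, 40 mm above the table. Bed and jaws end 32 mm (give or take 4 mm) short of the balance point, where only the 12 mm base plate lies under the arm.
- lever_eye (a point): Centre of the underside of the lever's small round eye (20 mm diameter, 36 mm high), 18 mm lower than lever_balance, 150 mm from the hub's axis; same axes. At the start it stands on the vise's round rest, 40 mm above the table.
- shaft_end (a point): Centre of the top end of the upright gearbox shaft, 75 mm above the table. The gearbox is fixed: a round grey flanged housing 100 mm across and 45 mm high with a 18 mm diameter shaft standing 30 mm out of it. Axes: +y points horizontally from the shaft to the pin, z up.
- pin_end (a point): Top end of the thin upright pin, 8 mm in diameter, on the small block of the gearbox's base, 150 mm from the shaft; also 75 mm above the table, with the axes of shaft_end. The lever's eye belongs above it.
- vise: The fixed bench vise: bare metal base plate 185 x 225 x 12 mm, with the jaws over its one end (-y) and the round rest for the eye at the other (+y). Origin on the table, half-way between the hub's seat and the rest (75 mm each way along y); x is the jaw's opening direction, z up.
- gearbox: The fixed gearbox with its base plate 120 x 225 x 12 mm; origin on the table half-way between shaft (75 mm towards -y) and pin (75 mm towards +y). Vise and gearbox lie side by side, one left and one right of the robot's centre line, either way round.
- lever: The whole lever; its origin is 18 mm straight below lever_balance, with the same axes.
- bearing_ring: Loose steel ring lying flat beyond the work, 60 mm across, 14 mm high; origin under its centre. Leave alone.
- washer: Loose washer lying flat to the left of the work, 52 mm across, 6 mm high; origin under its centre. Leave alone.
- spanner: Loose spanner 170 mm long lying flat beyond the work. Leave alone.
- sleeve: Loose dark flanged sleeve, 60 mm across and 38 mm high, standing beyond the work; origin under its centre. Leave alone.
There are look-alikes about, which are no part of the job. Of the things like the lever, leave any that is pink; of the rest the smaller one is meant.

How it is judged:
By the outcome, as a careful person would: the job done as asked, in the order asked, and still so for the second after the job is handed in, while the arm keeps its last pose, push and grip.
It also fails if it takes over 58 s, if anything falls off the work surface, if the arm or the gripper's body presses on something with over 40 N, if the wrist force passes 120 N, or if a joint passes its speed limit or range.

### The arm

A 6-joint arm with a two-finger parallel gripper is mounted at the origin on the work surface. World frame = base frame: x ahead of the robot, y to its left, z up, the work surface at z = 0. Lengths are in mm, angles in rad, forces in N, time in s.
With the tool pointing down it reaches from about 350 to 775 mm from the base axis. Payload 7.3 kg.
Tool frame: the origin (TCP) lies at the very end of the fingers, on their centre line; the grasp point (between the pads) lies 19 mm behind it; z points along the fingers, y is the line along which they close (so a half turn about z gives the same grasp; the last joint's range is limited). The gripper opens to 92 mm and grips with 3 to 60 N. Pads are 19 mm wide; open, the fingers measure 130 mm over their backs; the gripper's body (75 mm by 190 mm) begins 47 mm behind the grasp point.
Start: joints at [1.116, 0.342, 1.524, -0, 1.275, -0.146], TCP at [159.541, 500.192, 226.741] pointing down, gripper open.
Joint ranges: [-2.53, 2.53], [-0.77, 2.02], [0.04, 2.7], [-1, 4.14], [0.28, 2.66], [-3.11, 3.11]. Speed limits (rad/s): [2.57, 2.57, 3.14, 3.14, 3.14, 3.14].

### API

Orientations are given as [roll, pitch, yaw] about the fixed x, y, z axes, in that order (R = Rz(yaw) Ry(pitch) Rx(roll)).
In Python, from plant import bot gives the robot as it stands.
- The arm moves only by the tool send_rows, never from a script. Its argument "rows" is a list of rows, each an object of numbers: "x", "y", "z": the shift along the tool's x, y, z in units of 0.2 m (1.0 is 0.2 m); "ax", "ay", "az": the turn, a rotation vector about the tool's x, y, z in units of 60 degrees (1.0 is 60 degrees); "jaw": the opening, from -1 (shut) to 1 (fully open), so that 0 is half open. In form: [{"x": .., "y": .., "z": .., "ax": .., "ay": .., "az": .., "jaw": ..}, ...]. A call has exactly 10 rows; each row is the pose to reach, as a shift and turn from the pose commanded when the call began, along the tool's axes at that moment; what a row does not reach only later rows make up. A row lasts 1/8 s, in which the tool goes at most 62.5 mm and 10.7 degrees, less where a joint would pass 70% of its speed; a pose out of reach is approached as far as the arm can. A call with a number of a shift or a turn outside -1 to 1 is refused whole. A call with a gripper value outside its range is refused whole. The fingers move at their own pace and stop on an object; the grip force is fixed at half the most. Time passes only in rows, so rows that repeat a pose let the fingers close, or fill a call up. It gives the time, the measured TCP pose, the force, the opening and the grip force at its end, in the units of the state.
- bot.get_obs(): the state, without advancing time (a new reading comes with each control period).
- bot.capture(name): name is "scene" or "top" or "wrist"; returns (picture, depth): 384x512x3 uint8, red, green, blue; 384x512 float32, mm along the optical axis (not along the pixel's ray), 0 where there is no reading.
- bot.camera_model(name): a dict with "vertical_fov" (degrees; the focal length in pixels is half the picture's height over the tangent of half this angle, whatever the lens; pixels are square), "cx", "cy" (the principal point, pixels), "R" (3x3) and "t" (3): a world point X has camera coordinates R X + t; the wrist camera has in their place "T_tool_cam" (4x4, takes a point from camera to tool coordinates, whose origin is the TCP and whose axes are the flange's). Camera axes: x right, y down, z forward; pixel columns grow to the right and rows downward; lengths in mm; the calibration is good to about 2 mm. A picture is of the moment at which its call begins: read the wrist's pose just before it. camera_model takes no time and is no camera call.
- bot.close_job(): hands the job in; it is judged then, once.
The state is a dict: "time": time; "joint_positions": joint angles; "dq": joint speeds; "tau": joint torques, N m; "tool_pos": TCP position; "tcp_rot": TCP orientation; "contact_force": force on the tool from outside, world axes, zero at the start; "moment": the same for the moment, N m; "grip_width": finger opening in mm; "finger_force": force on a finger pad.
Only numpy, scipy, OpenCV 4.12 (cv2) and the standard library are available. Lean on these libraries where they do the work, as an engineer would, in place of code of your own. Each camera call takes 0.05 s, during which the arm holds its last target. There are 200 camera calls.

## Working session

There is one attempt and no reset: what is moved stays moved. The work goes in short steps, Python scripts to look and compute and a tool call to move; the robot and the scene stay as the last step left them, time stands still between calls to the robot, and variables do not carry over. Pictures are saved under pics/ and viewed, at most 10 in all, crops included, and the job is handed in when it is done.

Besides the shell and the picture viewer there is one more tool, called after ">>>" in YAML: its name, and indented under it one key for each argument. send_rows: Moves the arm, as the interface text tells. Its arguments: {"type":"object","properties":{"rows":{"type":"array","items":{"type":"object","properties":{"x":{"type":"number","minimum":-1,"maximum":1},"y":{"type":"number","minimum":-1,"maximum":1},"z":{"type":"number","minimum":-1,"maximum":1},"ax":{"type":"number","minimum":-1,"maximum":1},"ay":{"type":"number","minimum":-1,"maximum":1},"az":{"type":"number","minimum":-1,"maximum":1},"jaw":{"type":"number"}}}}},"required":["rows"]}

```bash
mkdir -p pics; cat > h.py <<'E'
import numpy as np, cv2
from plant import bot
from scipy.spatial.transform import Rotation as Ro
def K(m): return 192/np.tan(np.radians(m["vertical_fov"])/2)
def cam(name,obs=None):
    m=bot.camera_model(name)
    if "R" in m:
        R=np.array(m["R"]);t=np.array(m["t"]); return K(m),m["cx"],m["cy"],R.T,-R.T@t
    T=np.array(m["T_tool_cam"]); o=obs or bot.get_obs()
    Rt=Ro.from_euler('xyz',o["tcp_rot"]).as_matrix()
    return K(m),m["cx"],m["cy"],Rt@T[:3,:3],Rt@T[:3,3]+np.array(o["tool_pos"])
def ray(c,u,v,z):
    f,cx,cy,R,p=c; d=R@np.array([(u-cx)/f,(v-cy)/f,1]); return p+d*(z-p[2])/d[2]
def cloud(c,D):
    f,cx,cy,R,p=c; v,u=np.mgrid[:384,:512]
    P=np.stack([(u-cx)/f*D,(v-cy)/f*D,D],-1)@R.T+p; P[D==0]=np.nan; return P
E
python3 - <<'E'
from h import *
o=bot.get_obs();print({k:np.round(v,3) for k,v in o.items()})
for n in ["scene","top"]:
    m=bot.camera_model(n);print(n,m)
    a,d=bot.capture(n);cv2.imwrite(f"pics/{n}.png",cv2.resize(a[...,::-1],(800,600)));np.savez(f"{n}.npz",a=a,d=d)
print(bot.camera_model("wrist"))
E
```

```text
{'time': np.float64(0.0), 'joint_positions': array([ 1.116,  0.343,  1.525, -0.   ,  1.275, -0.146]), 'dq': array([-0.001,  0.001, -0.   , -0.   ,  0.   , -0.001]), 'tau': array([ 1.0000e-03, -4.3125e+01, -2.4422e+01,  7.2000e-02,  5.6000e-02,
       -0.0000e+00]), 'tool_pos': array([159.365, 499.795, 226.038]), 'tcp_rot': array([-3.14 , -0.   ,  2.833]), 'contact_force': array([0.303, 0.449, 0.226]), 'moment': array([-0.028,  0.027, -0.004]), 'finger_force': np.float64(0.0), 'grip_width': np.float64(91.328)}
scene {'vertical_fov': 54.434928874964676, 'cx': 261.72899754146556, 'cy': 195.2154193981795, 'R': array([[ 0.58781895,  0.80894922,  0.00836906],
       [ 0.62950151, -0.45087746, -0.6328012 ],
       [-0.50813061,  0.37724088, -0.77426907]]), 't': array([-296.50075286, -300.3040645 , 1485.33790983])}
top {'vertical_fov': 51.750696702768224, 'cx': 252.03258457941098, 'cy': 190.83351305078227, 'R': array([[ 0.01193273, -0.99983462, -0.01372385],
       [-0.9882095 , -0.00969663, -0.1528004 ],
       [ 0.15264206,  0.01538536, -0.98816177]]), 't': array([ -16.72763896,  571.25351145, 1073.77692232])}
{'vertical_fov': 70.09384724163213, 'cx': 254.65915746091835, 'cy': 196.18493099506384, 'T_tool_cam': array([[-2.36658641e-04, -9.55294920e-01, -2.95654459e-01,
         8.05264756e+01],
       [ 9.99999810e-01, -5.76106933e-05, -6.14309669e-04,
        -6.14139945e-01],
       [ 5.69814048e-04, -2.95654548e-01,  9.55294752e-01,
        -1.56046845e+02],
       [ 0.00000000e+00,  0.00000000e+00,  0.00000000e+00,
         1.00000000e+00]])}
```

View pics/top.png

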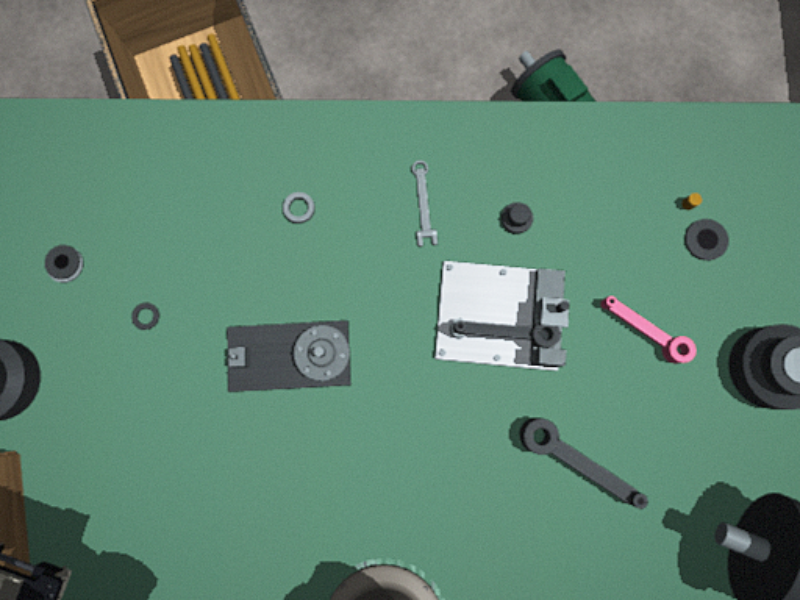

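View pics/scene.png

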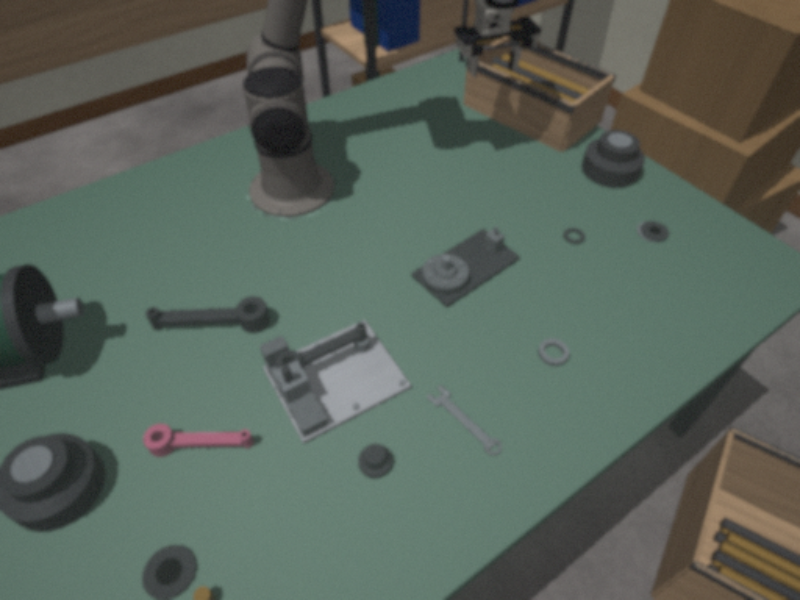

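The top view (800×600) shows the lever hub at about (545,334), its eye at (459,328) and the jaw post at (563,306). The gearbox shaft is at (318,351) and the pin block at (237,355). The pink lever and the bigger dark one are lying on the table, and both stay untouched.

```bash
python3 - <<'E'
from h import *
for n,pts in dict(top=dict(hub=(545,334,76),eye=(459,328,76),post=(565,306,121),shaft=(317,351,75),pin=(236,354,75)),
  scene=dict(shaft=(447,260,75),pin=(494,234,75),eye=(360,331,76),post=(271,343,121))).items():
    z=np.load(n+".npz");c=cam(n);P=cloud(c,z["d"])
    for k,(u,v,h) in pts.items():
        u*=.64;v*=.64;i,j=int(v),int(u)
        w=P[i-3:i+4,j-3:j+4].reshape(-1,3);w=w[np.argmax(np.nan_to_num(w[:,2]))]
        print(n,k,ray(c,u,v,h).round(1),"depth highest",w.round(1))
E
```

```text
top hub [ 506.2 -273.8   76. ] depth highest [ 516.3 -263.7   76.4]
top eye [ 515.1 -125.    76. ] depth highest [ 514.2 -122.4   81.5]
top post [ 549.1 -297.9  121. ] depth highest [ 548.3 -298.3  123.7]
top shaft [472.5 121.2  75. ] depth highest [474.1 117.9  77.3]
top pin [465.7 262.1  75. ] depth highest [461.8 267.4  75.1]
scene shaft [483.4 113.2  75. ] depth highest [478.5 108.4  75.7]
scene pin [481.7 245.6  75. ] depth highest [465.5 264.4  69.8]
scene eye [ 533.7 -136.6   76. ] depth highest [ 521.5 -137.1   77.2]
scene post [ 494.1 -294.7  121. ] depth highest [ 466.  -288.2   86.4]
```

```bash
cat >> h.py <<'E'
def to(p,yaw,o=None):
    o=o or bot.get_obs(); A=Ro.from_euler('xyz',o["tcp_rot"]); B=Ro.from_euler('xyz',[np.pi,0,yaw])
    s=A.inv().apply(np.array(p)-o["tool_pos"])/200; r=(A.inv()*B).as_rotvec()/np.radians(60)
    print(np.round(p,1),yaw,"-> xyz",s.round(3),"rot",r.round(3))
E
python3 -c "
from h import *
for p in [(440,330,280),(470,150,290),(480,300,290)]: to(p,2.0)
print(bot.get_obs()['time'])"
```

```text
[440 330 280] 2.0 -> xyz [-1.595 -0.383 -0.269] rot [-0.001  0.     0.795]
[470 150 290] 2.0 -> xyz [-2.011 -1.195 -0.318] rot [-0.001  0.     0.795]
[480 300 290] 2.0 -> xyz [-1.831 -0.465 -0.319] rot [-0.001  0.     0.795]
0.1
```

>>> send_rows:
  rows:
    - {"x": -0.25, "y": -0.15, "z": -0.1, "az": 0.15}
    - {"x": -0.5, "y": -0.3, "z": -0.2, "az": 0.3}
    - {"x": -0.75, "y": -0.5, "z": -0.3, "az": 0.45}
    - {"x": -1, "y": -0.7, "z": -0.3, "az": 0.6}
    - {"x": -1, "y": -0.9, "z": -0.3, "az": 0.75}
    - {"x": -1, "y": -1, "z": -0.3, "az": 0.9}
    - {"x": -1, "y": -1, "z": -0.3, "az": 1}
    - {"x": -1, "y": -1, "z": -0.3, "az": 1}
    - {"x": -1, "y": -1, "z": -0.3, "az": 1}
    - {"x": -1, "y": -1, "z": -0.3, "az": 1}

```text
schema error: expected keys x, y, z, ax, ay, az, jaw
```

```bash
python3 -c "
from h import *
o=bot.get_obs();print(o['time'],o['tool_pos'],o['tcp_rot'])
for p in [(450,0,290),(480,-150,290),(520,-215,290)]: to(p,1.51)"
```

```text
0.1 [159.38295727 499.84708183 226.09966107] [-3.14022385e+00 -1.94356881e-04  2.83279001e+00]
[450   0 290] 1.51 -> xyz [-2.144 -1.94  -0.317] rot [-1.000e-03  1.000e-03  1.263e+00]
[ 480 -150  290] 1.51 -> xyz [-2.515 -2.609 -0.316] rot [-1.000e-03  1.000e-03  1.263e+00]
[ 520 -215  290] 1.51 -> xyz [-2.804 -2.858 -0.316] rot [-1.000e-03  1.000e-03  1.263e+00]
```

>>> send_rows:
  rows:
    - {"x": -0.25, "y": -0.15, "z": -0.1, "ax": 0, "ay": 0, "az": 0.15, "jaw": 1}
    - {"x": -0.5, "y": -0.3, "z": -0.2, "ax": 0, "ay": 0, "az": 0.3, "jaw": 1}
    - {"x": -0.75, "y": -0.5, "z": -0.3, "ax": 0, "ay": 0, "az": 0.45, "jaw": 1}
    - {"x": -1, "y": -0.7, "z": -0.3, "ax": 0, "ay": 0, "az": 0.6, "jaw": 1}
    - {"x": -1, "y": -0.9, "z": -0.3, "ax": 0, "ay": 0, "az": 0.75, "jaw": 1}
    - {"x": -1, "y": -1, "z": -0.3, "ax": 0, "ay": 0, "az": 0.9, "jaw": 1}
    - {"x": -1, "y": -1, "z": -0.3, "ax": 0, "ay": 0, "az": 1, "jaw": 1}
    - {"x": -1, "y": -1, "z": -0.3, "ax": 0, "ay": 0, "az": 1, "jaw": 1}
    - {"x": -1, "y": -1, "z": -0.3, "ax": 0, "ay": 0, "az": 1, "jaw": 1}
    - {"x": -1, "y": -1, "z": -0.3, "ax": 0, "ay": 0, "az": 1, "jaw": 1}

```text
time: 1.35
tool_pos: [289.2, 249.1, 286.6]
tcp_rot: [-3.141, 0.0, 1.787]
contact_force: [-0.0, 1.2, 0.0]
grip_width: 91.5
finger_force: 0.0
```

```bash
python3 -c "
from h import *
o=bot.get_obs();print(o['time'],o['tool_pos'],o['tcp_rot'])
for p in [(450,0,290),(480,-150,290),(520,-215,290)]: to(p,1.51)"
```

```text
1.35 [289.21675653 249.05609766 286.56068533] [-3.14121040e+00  6.31340507e-05  1.78727980e+00]
[450   0 290] 1.51 -> xyz [-1.389  0.518 -0.017] rot [-0.     0.     0.265]
[ 480 -150  290] 1.51 -> xyz [-2.154  0.503 -0.017] rot [-0.     0.     0.265]
[ 520 -215  290] 1.51 -> xyz [-2.514  0.629 -0.017] rot [-0.     0.     0.265]
```

>>> send_rows:
  rows:
    - {"x": -0.2, "y": 0.2, "z": 0, "ax": 0, "ay": 0, "az": 0.1, "jaw": 1}
    - {"x": -0.4, "y": 0.4, "z": 0, "ax": 0, "ay": 0, "az": 0.2, "jaw": 1}
    - {"x": -0.6, "y": 0.6, "z": 0, "ax": 0, "ay": 0, "az": 0.265, "jaw": 1}
    - {"x": -0.8, "y": 0.75, "z": 0, "ax": 0, "ay": 0, "az": 0.265, "jaw": 1}
    - {"x": -0.95, "y": 0.75, "z": 0, "ax": 0, "ay": 0, "az": 0.265, "jaw": 1}
    - {"x": -1, "y": 0.75, "z": 0, "ax": 0, "ay": 0, "az": 0.265, "jaw": 1}
    - {"x": -1, "y": 0.75, "z": 0, "ax": 0, "ay": 0, "az": 0.265, "jaw": 1}
    - {"x": -1, "y": 0.75, "z": 0, "ax": 0, "ay": 0, "az": 0.265, "jaw": 1}
    - {"x": -1, "y": 0.75, "z": 0, "ax": 0, "ay": 0, "az": 0.265, "jaw": 1}
    - {"x": -1, "y": 0.75, "z": 0, "ax": 0, "ay": 0, "az": 0.265, "jaw": 1}

```text
time: 2.6
tool_pos: [478.3, 86.0, 286.8]
tcp_rot: [3.141, -0.0, 1.509]
contact_force: [-0.1, -0.2, -0.1]
grip_width: 92.0
finger_force: 0.0
```

```bash
python3 -c "
from h import *
o=bot.get_obs();print(o['time'],o['tool_pos'],o['tcp_rot'],o['dq'])
c=cam('wrist',o);a,d=bot.capture('wrist');np.savez('w1.npz',a=a,d=d,o=o,c=np.array(c,dtype=object));cv2.imwrite('pics/w1.png',cv2.resize(a[...,::-1],(800,600)))
for p in [(540,-110,290),(540,-215,290)]: to(p,1.51)"
```

```text
2.6 [478.29054023  86.04764284 286.8352789 ] [ 3.14135824e+00 -1.80470167e-04  1.50913783e+00] [-0.00513573  0.00086962  0.0002142  -0.00138215 -0.00186259 -0.0016434 ]
[ 540 -110  290] 1.51 -> xyz [-0.959  0.368 -0.016] rot [ 0.    -0.    -0.001]
[ 540 -215  290] 1.51 -> xyz [-1.483  0.401 -0.016] rot [ 0.    -0.    -0.001]
```

View pics/w1.png

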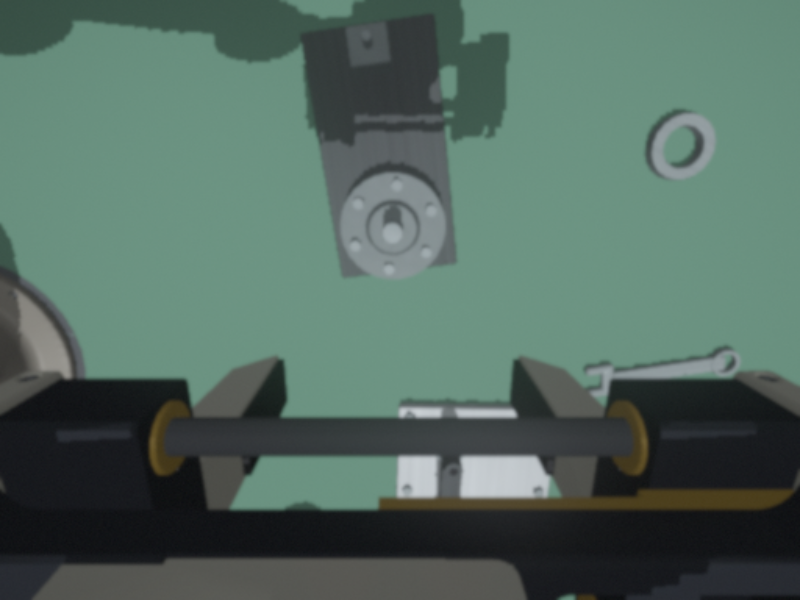

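The wrist view shows the shaft's bright top at about (392,233) and the pin tip at about (367,37), both in 800×600 pixels. I'll compute those points and move on to the vise.

```bash
python3 - <<'E'
from h import *
z=np.load('w1.npz',allow_pickle=True);c=list(z['c']);P=cloud(c,z['d'])
for k,u,v in [("shaft",392,233),("pin",367,37)]:
    p=ray(c,u*.64,v*.64,75);i,j=int(v*.64),int(u*.64);w=P[i-6:i+7,j-6:j+7].reshape(-1,3);m=w[w[:,2]>np.nanmax(w[:,2])-4]
    print(k,p.round(1),"depth top pts",np.median(m,0).round(1),len(m))
t=np.load('top.npz');ct=cam('top');Pt=cloud(ct,t['d'])
# housing disc top z ~45, circle fit
for PP,n in((P,'w'),(Pt,'t')):
    near=np.hypot(PP[...,0]-473,PP[...,1]-118)<75
    q=PP[near&(abs(PP[...,2]-45)<5)];(x,y),r=cv2.minEnclosingCircle(q[:,:2].astype(np.float32));print(n,"disc",x,y,r,np.median(q[:,2]))
    q=PP[(abs(PP[...,2]-75)<8)&near];print(n,"shaft",np.median(q,0),len(q))
    q=PP[(PP[...,2]>62)&(np.hypot(PP[...,0]-465,PP[...,1]-265)<20)];print(n,"pin",np.median(q,0),len(q))
E
```

```text
shaft [474.8 117.9  75. ] depth top pts [474.2 117.9  73.3] 129
pin [465.7 265.5  75. ] depth top pts [464.4 266.8  72.8] 39
w disc 474.06170654296875 118.38812255859375 42.63764572143555 43.010990984348894
w shaft [474.29363258 117.98404012  73.17095233] 138
w pin [464.46767852 265.97191691  72.38563435] 56
t disc 479.5592041015625 116.96696472167969 43.40876770019531 43.351554693121216
t shaft [474.17152435 118.05562291  73.86185563] 36
t pin [464.61217497 266.77119361  71.95045331] 10
```

>>> send_rows:
  rows:
    - {"x": -0.2, "y": 0.1, "z": 0, "ax": 0, "ay": 0, "az": 0, "jaw": 1}
    - {"x": -0.4, "y": 0.2, "z": 0, "ax": 0, "ay": 0, "az": 0, "jaw": 1}
    - {"x": -0.6, "y": 0.3, "z": 0, "ax": 0, "ay": 0, "az": 0, "jaw": 1}
    - {"x": -0.8, "y": 0.37, "z": 0, "ax": 0, "ay": 0, "az": 0, "jaw": 1}
    - {"x": -1, "y": 0.37, "z": 0, "ax": 0, "ay": 0, "az": 0, "jaw": 1}
    - {"x": -1, "y": 0.37, "z": 0, "ax": 0, "ay": 0, "az": 0, "jaw": 1}
    - {"x": -1, "y": 0.37, "z": 0, "ax": 0, "ay": 0, "az": 0, "jaw": 1}
    - {"x": -1, "y": 0.37, "z": 0, "ax": 0, "ay": 0, "az": 0, "jaw": 1}
    - {"x": -1, "y": 0.37, "z": 0, "ax": 0, "ay": 0, "az": 0, "jaw": 1}
    - {"x": -1, "y": 0.37, "z": 0, "ax": 0, "ay": 0, "az": 0, "jaw": 1}

```text
time: 3.9
tool_pos: [539.9, -118.2, 286.8]
tcp_rot: [3.141, -0.0, 1.509]
contact_force: [-0.5, -0.0, 0.0]
grip_width: 92.0
finger_force: 0.0
```

>>> send_rows:
  rows:
    - {"x": -0.2, "y": 0, "z": 0, "ax": 0, "ay": 0, "az": 0, "jaw": 1}
    - {"x": -0.4, "y": 0, "z": 0, "ax": 0, "ay": 0, "az": 0, "jaw": 1}
    - {"x": -0.6, "y": 0, "z": 0, "ax": 0, "ay": 0, "az": 0, "jaw": 1}
    - {"x": -0.75, "y": 0, "z": 0, "ax": 0, "ay": 0, "az": 0, "jaw": 1}
    - {"x": -0.75, "y": 0, "z": 0, "ax": 0, "ay": 0, "az": 0, "jaw": 1}
    - {"x": -0.75, "y": 0, "z": 0, "ax": 0, "ay": 0, "az": 0, "jaw": 1}
    - {"x": -0.75, "y": 0, "z": 0, "ax": 0, "ay": 0, "az": 0, "jaw": 1}
    - {"x": -0.75, "y": 0, "z": 0, "ax": 0, "ay": 0, "az": 0, "jaw": 1}
    - {"x": -0.75, "y": 0, "z": 0, "ax": 0, "ay": 0, "az": 0, "jaw": 1}
    - {"x": -0.75, "y": 0, "z": 0, "ax": 0, "ay": 0, "az": 0, "jaw": 1}

```text
time: 5.15
tool_pos: [530.5, -268.3, 286.7]
tcp_rot: [3.142, -0.0, 1.508]
contact_force: [-0.0, 0.4, 0.6]
grip_width: 91.7
finger_force: 0.0
```

```bash
python3 -c "
from h import *
o=bot.get_obs();print(o['time'],o['tool_pos'],o['tcp_rot'])
c=cam('wrist',o);a,d=bot.capture('wrist');np.savez('w2.npz',a=a,d=d,o=o,c=np.array(c,dtype=object));cv2.imwrite('pics/w2.png',cv2.resize(a[...,::-1],(800,600)))
"
```

```text
5.15 [ 530.45323244 -268.28636595  286.72734078] [ 3.14154432e+00 -7.28116202e-05  1.50843367e+00]
```

View pics/w2.png

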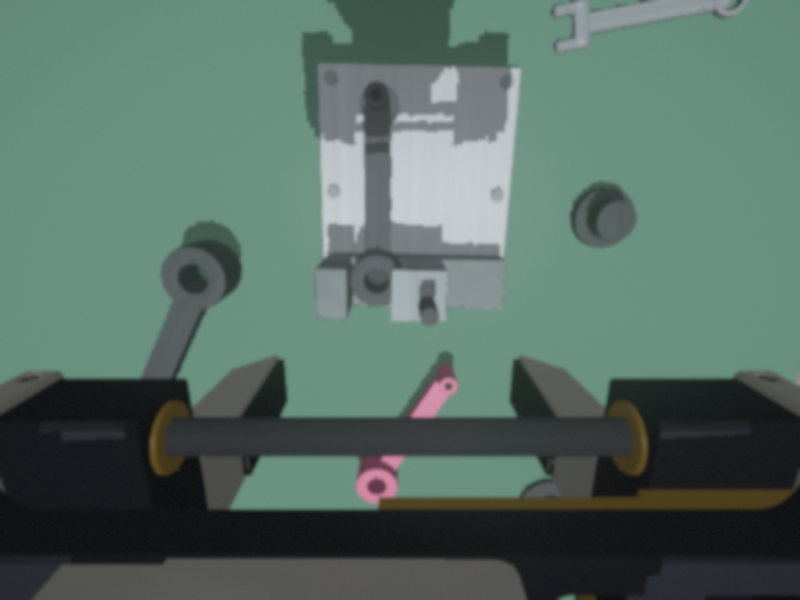

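The wrist view shows the hub bore at about (376,278), the eye at (376,96) and the post top at (429,313). The lip covers part of the hub.

```bash
python3 - <<'E'
from h import *
z=np.load('w2.npz',allow_pickle=True);c=list(z['c']);Pw=cloud(c,z['d'])
t=np.load('top.npz');Pt=cloud(cam('top'),t['d'])
for k,u,v,h in [("hub",376,278,76),("eye",376,96,76),("post",429,313,121)]: print(k,ray(c,u*.64,v*.64,h).round(1))
for n,P in(('w',Pw),('t',Pt)):
    X,Y,Z=P[...,0],P[...,1],P[...,2]
    q=P[(Z>100)&(Z<130)&(np.hypot(X-548,Y+298)<30)];m=q[q[:,2]>np.percentile(q[:,2],90)-4];print(n,"post",np.median(m,0),np.ptp(m,0),len(m))
    q=P[(abs(Z-76)<6)&(np.hypot(X-514,Y+125)<18)];print(n,"eye",(q.min(0)+q.max(0))/2,np.ptp(q,0),np.median(q[:,2]),len(q))
    for y in(-160,-180,-200,-220,-235):
        q=P[(abs(Y-y)<4)&(Z>45)&(Z<90)&(abs(X-512)<25)];print(n,"arm",y,(q[:,0].min()+q[:,0].max())/2,np.ptp(q[:,0]),np.median(q[:,2]),len(q)) if len(q) else 0
    q=P[(abs(Z-76)<4)&(np.hypot(X-508,Y+273)<32)&(Y>-300)];print(n,"hub",q.min(0),q.max(0))
to((545,-298,150),1.51)
E
```

```text
hub [ 510.3 -274.7   76. ]
eye [ 521.6 -129.7   76. ]
post [ 553.  -295.1  121. ]
w post [ 552.86098028 -298.34860147  119.12750378] [14.97873213 15.1561393   5.20258195] 122
w eye [ 521.3044698  -128.32133979   73.55385438] [18.67709151 19.22922172  5.85403724] 74.12054680104424 224
w arm -160 519.0771471631248 21.254049719284865 63.087153052745464 112
w arm -180 517.517323830747 21.690961218860593 63.17566519841864 110
w arm -200 515.9386668808118 21.881183979685943 63.00090683452481 104
w arm -220 513.7913171284074 20.95356385261846 63.12744218819688 95
w arm -235 512.5614854020082 21.181733540934545 63.25150217639731 93
w hub [ 478.76848826 -299.983604     72.00609394] [ 538.71284191 -254.26026646   79.85722516]
t post [ 551.43290276 -297.70128843  120.09393161] [13.49045124 13.80214686  5.63437497] 24
t eye [ 520.5780613  -127.47905404   76.03403641] [16.96076611 19.11627022 11.02153123] 74.8887841307851 42
t arm -160 517.1797596073636 20.8121830826002 64.51816598032099 24
t arm -180 515.4650368990583 19.352923884640063 63.24860640132283 25
t arm -200 514.4331206803403 21.82056463166049 63.021075078545664 27
t arm -220 513.1142929715047 19.26865337156198 63.1586809748884 24
t arm -235 511.93820758667005 21.707814907278134 63.41904735521666 23
t hub [ 478.27221705 -299.62268854   72.01295401] [ 538.64405975 -252.59957542   79.91888396]
[ 545 -298  150] 1.51 -> xyz [-0.143  0.082  0.684] rot [ 0.    -0.    -0.002]
```

```bash
python3 -c "
from h import *
to((552.5,-298.2,92),1.486);print(bot.get_obs()['time'])"
```

```text
[ 552.5 -298.2   92. ] 1.486 -> xyz [-0.142  0.119  0.974] rot [ 0.    -0.     0.021]
5.2
```

>>> send_rows:
  rows:
    - {"x": -0.142, "y": 0.119, "z": 0.1, "ax": 0, "ay": 0, "az": 0.021, "jaw": 0.1}
    - {"x": -0.142, "y": 0.119, "z": 0.3, "ax": 0, "ay": 0, "az": 0.021, "jaw": 0.1}
    - {"x": -0.142, "y": 0.119, "z": 0.5, "ax": 0, "ay": 0, "az": 0.021, "jaw": 0.1}
    - {"x": -0.142, "y": 0.119, "z": 0.65, "ax": 0, "ay": 0, "az": 0.021, "jaw": 0.1}
    - {"x": -0.142, "y": 0.119, "z": 0.8, "ax": 0, "ay": 0, "az": 0.021, "jaw": 0.1}
    - {"x": -0.142, "y": 0.119, "z": 0.9, "ax": 0, "ay": 0, "az": 0.021, "jaw": 0.1}
    - {"x": -0.142, "y": 0.119, "z": 0.974, "ax": 0, "ay": 0, "az": 0.021, "jaw": 0.1}
    - {"x": -0.142, "y": 0.119, "z": 0.974, "ax": 0, "ay": 0, "az": 0.021, "jaw": 0.1}
    - {"x": -0.142, "y": 0.119, "z": 0.974, "ax": 0, "ay": 0, "az": 0.021, "jaw": 0.1}
    - {"x": -0.142, "y": 0.119, "z": 0.974, "ax": 0, "ay": 0, "az": 0.021, "jaw": 0.1}

```text
time: 6.45
tool_pos: [552.9, -298.7, 93.0]
tcp_rot: [3.14, 0.001, 1.486]
contact_force: [0.2, -0.1, 0.2]
grip_width: 50.7
finger_force: 0.0
```

>>> send_rows:
  rows:
    - {"x": 0, "y": 0, "z": 0, "ax": 0, "ay": 0, "az": 0, "jaw": -1}
    - {"x": 0, "y": 0, "z": 0, "ax": 0, "ay": 0, "az": 0, "jaw": -1}
    - {"x": 0, "y": 0, "z": 0, "ax": 0, "ay": 0, "az": 0, "jaw": -1}
    - {"x": 0, "y": 0, "z": 0, "ax": 0, "ay": 0, "az": 0, "jaw": -1}
    - {"x": 0, "y": 0, "z": 0, "ax": 0, "ay": 0, "az": 0, "jaw": -1}
    - {"x": 0, "y": 0, "z": 0, "ax": 0, "ay": 0, "az": 0, "jaw": -1}
    - {"x": 0, "y": 0, "z": 0, "ax": 0, "ay": 0, "az": 0, "jaw": -1}
    - {"x": 0, "y": 0, "z": 0, "ax": 0, "ay": 0, "az": 0, "jaw": -1}
    - {"x": 0, "y": 0, "z": 0, "ax": 0, "ay": 0, "az": 0, "jaw": -1}
    - {"x": 0, "y": 0, "z": 0, "ax": 0, "ay": 0, "az": 0, "jaw": -1}

```text
time: 7.7
tool_pos: [552.5, -298.4, 92.0]
tcp_rot: [3.141, 0.0, 1.486]
contact_force: [2.3, -0.4, -0.5]
grip_width: 14.9
finger_force: 30.0
```

>>> send_rows:
  rows:
    - {"x": 0, "y": 0.02, "z": 0, "ax": 0, "ay": 0, "az": 0, "jaw": -1}
    - {"x": 0, "y": 0.05, "z": 0, "ax": 0, "ay": 0, "az": 0, "jaw": -1}
    - {"x": 0, "y": 0.08, "z": 0, "ax": 0, "ay": 0, "az": 0, "jaw": -1}
    - {"x": 0, "y": 0.11, "z": 0, "ax": 0, "ay": 0, "az": 0, "jaw": -1}
    - {"x": 0, "y": 0.14, "z": 0, "ax": 0, "ay": 0, "az": 0, "jaw": -1}
    - {"x": 0, "y": 0.17, "z": 0, "ax": 0, "ay": 0, "az": 0, "jaw": -1}
    - {"x": 0, "y": 0.195, "z": 0, "ax": 0, "ay": 0, "az": 0, "jaw": -1}
    - {"x": 0, "y": 0.21, "z": 0, "ax": 0, "ay": 0, "az": 0, "jaw": -1}
    - {"x": 0, "y": 0.22, "z": 0, "ax": 0, "ay": 0, "az": 0, "jaw": -1}
    - {"x": 0, "y": 0.22, "z": 0, "ax": 0, "ay": 0, "az": 0, "jaw": -1}

```text
time: 8.95
tool_pos: [596.6, -302.1, 91.9]
tcp_rot: [3.141, -0.0, 1.486]
contact_force: [-1.6, 0.9, 3.3]
grip_width: 15.2
finger_force: 30.0
```

Moved 44 mm with little force, so the jaw isn't at its stop yet. I'll push on slowly.

>>> send_rows:
  rows:
    - {"x": 0, "y": 0.005, "z": 0, "ax": 0, "ay": 0, "az": 0, "jaw": -1}
    - {"x": 0, "y": 0.01, "z": 0, "ax": 0, "ay": 0, "az": 0, "jaw": -1}
    - {"x": 0, "y": 0.015, "z": 0, "ax": 0, "ay": 0, "az": 0, "jaw": -1}
    - {"x": 0, "y": 0.02, "z": 0, "ax": 0, "ay": 0, "az": 0, "jaw": -1}
    - {"x": 0, "y": 0.02, "z": 0, "ax": 0, "ay": 0, "az": 0, "jaw": -1}
    - {"x": 0, "y": 0.02, "z": 0, "ax": 0, "ay": 0, "az": 0, "jaw": -1}
    - {"x": 0, "y": 0.02, "z": 0, "ax": 0, "ay": 0, "az": 0, "jaw": -1}
    - {"x": 0, "y": 0.02, "z": 0, "ax": 0, "ay": 0, "az": 0, "jaw": -1}
    - {"x": 0, "y": 0.02, "z": 0, "ax": 0, "ay": 0, "az": 0, "jaw": -1}
    - {"x": 0, "y": 0.02, "z": 0, "ax": 0, "ay": 0, "az": 0, "jaw": -1}

```text
time: 10.2
tool_pos: [600.4, -302.4, 91.9]
tcp_rot: [3.141, -0.0, 1.486]
contact_force: [-1.1, 2.2, 2.9]
grip_width: 15.4
finger_force: 30.0
```

>>> send_rows:
  rows:
    - {"x": 0, "y": 0.004, "z": 0, "ax": 0, "ay": 0, "az": 0, "jaw": -1}
    - {"x": 0, "y": 0.008, "z": 0, "ax": 0, "ay": 0, "az": 0, "jaw": -1}
    - {"x": 0, "y": 0.012, "z": 0, "ax": 0, "ay": 0, "az": 0, "jaw": -1}
    - {"x": 0, "y": 0.015, "z": 0, "ax": 0, "ay": 0, "az": 0, "jaw": -1}
    - {"x": 0, "y": 0.015, "z": 0, "ax": 0, "ay": 0, "az": 0, "jaw": -1}
    - {"x": 0, "y": 0.015, "z": 0, "ax": 0, "ay": 0, "az": 0, "jaw": -1}
    - {"x": 0, "y": 0.015, "z": 0, "ax": 0, "ay": 0, "az": 0, "jaw": -1}
    - {"x": 0, "y": 0.015, "z": 0, "ax": 0, "ay": 0, "az": 0, "jaw": -1}
    - {"x": 0, "y": 0.015, "z": 0, "ax": 0, "ay": 0, "az": 0, "jaw": -1}
    - {"x": 0, "y": 0.015, "z": 0, "ax": 0, "ay": 0, "az": 0, "jaw": -1}

```text
time: 11.45
tool_pos: [600.7, -302.4, 91.9]
tcp_rot: [-3.136, -0.001, 1.486]
contact_force: [-12.2, 3.2, 8.4]
grip_width: 15.4
finger_force: 30.0
```

Force has climbed to 12 N and the arm has stopped moving, so the jaw is at its stop after about 48 mm. Release and rise.

>>> send_rows:
  rows:
    - {"x": 0, "y": -0.007, "z": 0, "ax": 0, "ay": 0, "az": 0, "jaw": 0.1}
    - {"x": 0, "y": -0.007, "z": 0, "ax": 0, "ay": 0, "az": 0, "jaw": 0.1}
    - {"x": 0, "y": -0.007, "z": 0, "ax": 0, "ay": 0, "az": 0, "jaw": 0.1}
    - {"x": 0, "y": -0.007, "z": 0, "ax": 0, "ay": 0, "az": 0, "jaw": 0.1}
    - {"x": 0, "y": -0.007, "z": 0, "ax": 0, "ay": 0, "az": 0, "jaw": 0.1}
    - {"x": 0, "y": -0.007, "z": -0.2, "ax": 0, "ay": 0, "az": 0, "jaw": 0.1}
    - {"x": 0, "y": -0.007, "z": -0.45, "ax": 0, "ay": 0, "az": 0, "jaw": 0.1}
    - {"x": 0.1, "y": -0.2, "z": -0.7, "ax": 0, "ay": 0, "az": 0, "jaw": 0}
    - {"x": 0.1, "y": -0.4, "z": -0.8, "ax": 0, "ay": 0, "az": 0, "jaw": 0}
    - {"x": 0.1, "y": -0.4, "z": -0.8, "ax": 0, "ay": 0, "az": 0, "jaw": 0}

```text
time: 12.7
tool_pos: [524.2, -276.1, 255.2]
tcp_rot: [3.138, 0.003, 1.485]
contact_force: [0.2, -0.4, 0.7]
grip_width: 45.8
finger_force: 0.0
```

```bash
python3 - <<'E'
from h import *
o=bot.get_obs();print(o['time'],o['tool_pos'],o['tcp_rot'])
c=cam('wrist',o);a,d=bot.capture('wrist');cv2.imwrite('pics/w3.png',cv2.resize(a[...,::-1],(800,600)))
P=cloud(c,d);X,Y,Z=P[...,0],P[...,1],P[...,2]
q=P[(Z>100)&(Z<130)&(np.hypot(X-600,Y+302)<30)];m=q[q[:,2]>np.percentile(q[:,2],90)-4] if len(q) else q;print("post",np.median(m,0) if len(q) else 0,len(m))
q=P[(abs(Z-76)<6)&(np.hypot(X-521,Y+129)<18)];print("eye",(q.min(0)+q.max(0))/2,np.ptp(q,0))
for y in(-160,-180,-200,-220,-235):
    q=P[(abs(Y-y)<4)&(Z>55)&(Z<70)&(abs(X-514)<25)];print("arm",y,(q[:,0].min()+q[:,0].max())/2,np.ptp(q[:,0]),np.median(q[:,2]))
q=P[(abs(Z-75)<4)&(np.hypot(X-509,Y+276)<30)];print("hub",q.min(0),q.max(0))
to((512.8,-230,50-12),1.486)
E
```

```text
12.7 [ 524.22109125 -276.13359891  255.15792251] [3.13752872e+00 2.55767144e-03 1.48530175e+00]
post [ 599.31153714 -302.26400308  119.23557007] 150
eye [ 521.36437747 -128.43166598   73.46646793] [19.0249502  19.2672491   5.60186486]
arm -160 518.405357786535 21.97222188204853 63.28276934537223
arm -180 516.9125840259657 21.17294938331389 63.29151655556575
arm -200 515.7906253973985 22.207214187289992 63.073793586386955
arm -220 514.2095492328779 21.86228680617984 63.137726534238766
arm -235 512.8150607321287 22.058146585419365 63.174785745175626
hub [ 482.16151534 -300.47907814   71.25216974] [ 532.79951666 -254.14281837   78.98041476]
[ 512.8 -230.    38. ] 1.486 -> xyz [ 0.226 -0.083  1.077] rot [ 0.003  0.001 -0.001]
```

View pics/w3.png

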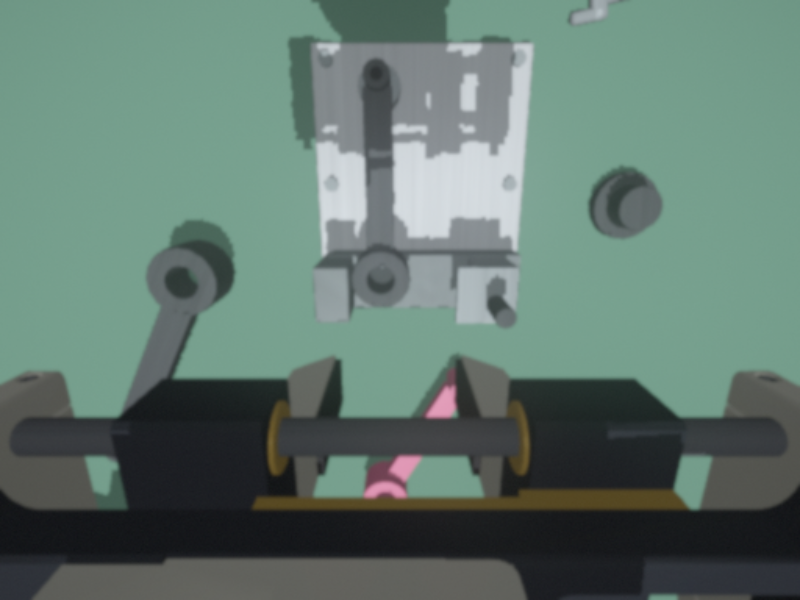

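The jaw is fully open and the hub at (380,277) is now clear of the lip. Next, hover over the balance point.

>>> send_rows:
  rows:
    - {"x": 0.15, "y": -0.05, "z": 0, "ax": 0, "ay": 0, "az": 0, "jaw": 0}
    - {"x": 0.23, "y": -0.08, "z": 0.1, "ax": 0, "ay": 0, "az": -0.005, "jaw": 0}
    - {"x": 0.23, "y": -0.08, "z": 0.25, "ax": 0, "ay": 0, "az": -0.005, "jaw": 0}
    - {"x": 0.23, "y": -0.08, "z": 0.4, "ax": 0, "ay": 0, "az": -0.005, "jaw": 0}
    - {"x": 0.23, "y": -0.08, "z": 0.55, "ax": 0, "ay": 0, "az": -0.005, "jaw": 0}
    - {"x": 0.23, "y": -0.08, "z": 0.65, "ax": 0, "ay": 0, "az": -0.005, "jaw": 0}
    - {"x": 0.23, "y": -0.08, "z": 0.72, "ax": 0, "ay": 0, "az": -0.005, "jaw": 0}
    - {"x": 0.23, "y": -0.08, "z": 0.75, "ax": 0, "ay": 0, "az": -0.005, "jaw": 0}
    - {"x": 0.23, "y": -0.08, "z": 0.75, "ax": 0, "ay": 0, "az": -0.005, "jaw": 0}
    - {"x": 0.23, "y": -0.08, "z": 0.75, "ax": 0, "ay": 0, "az": -0.005, "jaw": 0}

```text
time: 14.0
tool_pos: [513.6, -229.0, 102.6]
tcp_rot: [3.14, 0.001, 1.491]
contact_force: [0.2, 0.8, -0.0]
grip_width: 45.9
finger_force: 0.0
```

```bash
python3 - <<'E'
from h import *
o=bot.get_obs();print(o['time'],o['tool_pos'],o['tcp_rot'])
to((513.3,-230,39.5),1.491)
E
```

```text
14.0 [ 513.60621097 -229.03167867  102.61873041] [3.14026423e+00 5.65289744e-04 1.49133507e+00]
[ 513.3 -230.    39.5] 1.491 -> xyz [-0.005 -0.002  0.316] rot [0.001 0.001 0.   ]
```

>>> send_rows:
  rows:
    - {"x": -0.005, "y": -0.002, "z": 0.1, "ax": 0, "ay": 0, "az": 0, "jaw": 0}
    - {"x": -0.005, "y": -0.002, "z": 0.2, "ax": 0, "ay": 0, "az": 0, "jaw": 0}
    - {"x": -0.005, "y": -0.002, "z": 0.28, "ax": 0, "ay": 0, "az": 0, "jaw": 0}
    - {"x": -0.005, "y": -0.002, "z": 0.314, "ax": 0, "ay": 0, "az": 0, "jaw": 0}
    - {"x": -0.005, "y": -0.002, "z": 0.314, "ax": 0, "ay": 0, "az": 0, "jaw": 0}
    - {"x": -0.005, "y": -0.002, "z": 0.314, "ax": 0, "ay": 0, "az": 0, "jaw": -0.5}
    - {"x": -0.005, "y": -0.002, "z": 0.314, "ax": 0, "ay": 0, "az": 0, "jaw": -1}
    - {"x": -0.005, "y": -0.002, "z": 0.314, "ax": 0, "ay": 0, "az": 0, "jaw": -1}
    - {"x": -0.005, "y": -0.002, "z": 0.314, "ax": 0, "ay": 0, "az": 0, "jaw": -1}
    - {"x": -0.005, "y": -0.002, "z": 0.314, "ax": 0, "ay": 0, "az": 0, "jaw": -1}

```text
time: 15.25
tool_pos: [513.2, -229.9, 39.6]
tcp_rot: [3.14, 0.0, 1.491]
contact_force: [1.4, 0.3, 3.0]
grip_width: 22.0
finger_force: 30.0
```

>>> send_rows:
  rows:
    - {"x": 0, "y": 0, "z": 0, "ax": 0, "ay": 0, "az": 0, "jaw": -1}
    - {"x": 0, "y": 0, "z": 0, "ax": 0, "ay": 0, "az": 0, "jaw": -1}
    - {"x": 0, "y": 0, "z": -0.02, "ax": 0, "ay": 0, "az": 0, "jaw": -1}
    - {"x": 0, "y": 0, "z": -0.04, "ax": 0, "ay": 0, "az": 0, "jaw": -1}
    - {"x": 0, "y": 0, "z": -0.06, "ax": 0, "ay": 0, "az": 0, "jaw": -1}
    - {"x": 0, "y": 0, "z": -0.08, "ax": 0, "ay": 0, "az": 0, "jaw": -1}
    - {"x": 0, "y": 0, "z": -0.1, "ax": 0, "ay": 0, "az": 0, "jaw": -1}
    - {"x": 0, "y": 0, "z": -0.1, "ax": 0, "ay": 0, "az": 0, "jaw": -1}
    - {"x": 0, "y": 0, "z": -0.1, "ax": 0, "ay": 0, "az": 0, "jaw": -1}
    - {"x": 0, "y": 0, "z": -0.1, "ax": 0, "ay": 0, "az": 0, "jaw": -1}

```text
time: 16.5
tool_pos: [512.4, -229.6, 59.0]
tcp_rot: [-3.141, -0.0, 1.491]
contact_force: [-0.8, 0.2, -5.1]
grip_width: 21.8
finger_force: 30.0
```

```bash
python3 - <<'E'
from h import *
o=bot.get_obs();print(o['time'],o['tool_pos'],o['tcp_rot'],o['contact_force'],o['moment'],o['grip_width'])
c=cam('wrist',o);a,d=bot.capture('wrist');cv2.imwrite('pics/w4.png',cv2.resize(a[...,::-1],(800,600)))
E
```

```text
16.5 [ 512.43563813 -229.64155521   58.95491394] [-3.14113503e+00 -2.98311849e-04  1.49132707e+00] [-0.77439604  0.15150565 -5.08012176] [-0.08642128  0.0950163   0.02463285] 21.764593026200725
```

View pics/w4.png

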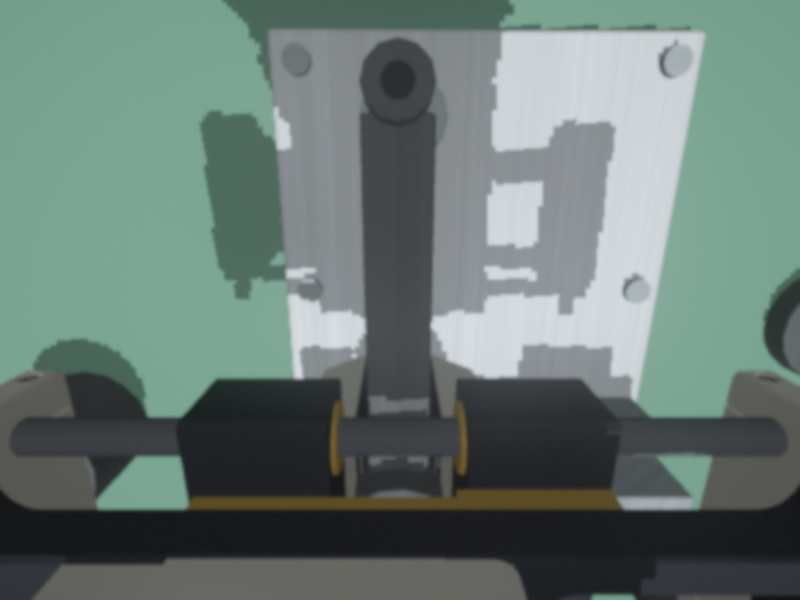

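Lifted: 5 N of load, next to no moment, and the arm is square between the pads with the eye at (398,80). Now raise it and carry it across.

>>> send_rows:
  rows:
    - {"x": 0, "y": 0, "z": -0.05, "ax": 0, "ay": 0, "az": 0, "jaw": -1}
    - {"x": 0, "y": 0, "z": -0.12, "ax": 0, "ay": 0, "az": 0, "jaw": -1}
    - {"x": 0, "y": 0, "z": -0.2, "ax": 0, "ay": 0, "az": 0, "jaw": -1}
    - {"x": 0, "y": 0, "z": -0.29, "ax": 0, "ay": 0, "az": 0, "jaw": -1}
    - {"x": 0, "y": 0, "z": -0.38, "ax": 0, "ay": 0, "az": 0, "jaw": -1}
    - {"x": 0.02, "y": 0, "z": -0.47, "ax": 0, "ay": 0, "az": 0, "jaw": -1}
    - {"x": 0.06, "y": -0.01, "z": -0.54, "ax": 0, "ay": 0, "az": 0, "jaw": -1}
    - {"x": 0.13, "y": -0.02, "z": -0.58, "ax": 0, "ay": 0, "az": 0, "jaw": -1}
    - {"x": 0.22, "y": -0.04, "z": -0.6, "ax": 0, "ay": 0, "az": 0, "jaw": -1}
    - {"x": 0.32, "y": -0.06, "z": -0.6, "ax": 0, "ay": 0, "az": 0, "jaw": -1}

```text
time: 17.8
tool_pos: [505.3, -163.3, 179.0]
tcp_rot: [-3.141, -0.0, 1.492]
contact_force: [-0.1, -0.4, -5.7]
grip_width: 21.5
finger_force: 30.0
```

>>> send_rows:
  rows:
    - {"x": 0.11, "y": -0.02, "z": 0, "ax": 0, "ay": 0, "az": 0, "jaw": -1}
    - {"x": 0.23, "y": -0.05, "z": 0, "ax": 0, "ay": 0, "az": -0.01, "jaw": -1}
    - {"x": 0.35, "y": -0.08, "z": 0, "ax": 0, "ay": 0, "az": -0.02, "jaw": -1}
    - {"x": 0.47, "y": -0.11, "z": 0, "ax": 0, "ay": 0, "az": -0.035, "jaw": -1}
    - {"x": 0.59, "y": -0.14, "z": 0, "ax": 0, "ay": 0, "az": -0.05, "jaw": -1}
    - {"x": 0.71, "y": -0.17, "z": 0, "ax": 0, "ay": 0, "az": -0.065, "jaw": -1}
    - {"x": 0.81, "y": -0.19, "z": 0, "ax": 0, "ay": 0, "az": -0.08, "jaw": -1}
    - {"x": 0.89, "y": -0.21, "z": 0, "ax": 0, "ay": 0, "az": -0.09, "jaw": -1}
    - {"x": 0.94, "y": -0.22, "z": 0, "ax": 0, "ay": 0, "az": -0.1, "jaw": -1}
    - {"x": 0.96, "y": -0.22, "z": 0, "ax": 0, "ay": 0, "az": -0.1, "jaw": -1}

```text
time: 19.05
tool_pos: [477.0, 30.5, 179.1]
tcp_rot: [3.142, 0.0, 1.597]
contact_force: [0.2, -0.3, -5.3]
grip_width: 21.8
finger_force: 30.0
```

```bash
python3 - <<'E'
from h import *
o=bot.get_obs();print(o['time'],o['tool_pos'],o['tcp_rot'],o['contact_force'],o['moment'],o['grip_width'])
c=cam('wrist',o);a,d=bot.capture('wrist');np.savez('w5.npz',a=a,d=d,o=o,c=np.array(c,dtype=object))
to((471.2,165.9,180),1.636)
P=(cloud(c,d)-o['tool_pos'])@Ro.from_euler('xyz',o['tcp_rot']).as_matrix()  # tool frame
X,Y,Z=P[...,0],P[...,1],P[...,2]
q=P[(np.hypot(X-102,Y)<16)&(Z<-25)&(Z>-50)];print('eye tool',(q.min(0)+q.max(0))/2,np.ptp(q,0),np.median(q[:,2]))
for x in(40,50,60,70,80):
    q=P[(abs(X-x)<4)&(abs(Y)<20)&(Z<-5)&(Z>-50)];print(x,(q[:,1].min()+q[:,1].max())/2,np.ptp(q[:,1]),np.median(q[:,2]),len(q))
E
```

```text
19.05 [477.0476086   30.46660029 179.07610975] [3.14159006e+00 8.21339881e-05 1.59682829e+00] [ 0.20776598 -0.25734951 -5.3429944 ] [-0.08404015  0.02656258 -0.01660361] 21.772829068114042
[471.2 165.9 180. ] 1.636 -> xyz [ 0.678 -0.013 -0.004] rot [ 0.    -0.    -0.038]
eye tool [100.68427843  -0.97717656 -31.03950695] [23.14067771 19.51422702 12.03619768] -34.539521113283215
40 -0.846034139866731 22.057667686667873 -23.521878934414513 651
50 -0.7937842827282919 21.55058430945207 -23.505381280042442 696
60 -0.8633017996075854 22.03483435984566 -23.530113644605564 742
70 -0.8944940825795404 22.010403420947085 -23.5331746383441 823
80 -0.8116408187562714 21.971227407848325 -23.495707574690243 842
```

The arm is level and aligned in the hand. Now over the gearbox.

>>> send_rows:
  rows:
    - {"x": 0.04, "y": 0, "z": 0, "ax": 0, "ay": 0, "az": 0, "jaw": -1}
    - {"x": 0.13, "y": 0, "z": 0, "ax": 0, "ay": 0, "az": -0.01, "jaw": -1}
    - {"x": 0.24, "y": 0, "z": 0, "ax": 0, "ay": 0, "az": -0.02, "jaw": -1}
    - {"x": 0.36, "y": -0.01, "z": 0, "ax": 0, "ay": 0, "az": -0.03, "jaw": -1}
    - {"x": 0.47, "y": -0.013, "z": 0, "ax": 0, "ay": 0, "az": -0.038, "jaw": -1}
    - {"x": 0.57, "y": -0.013, "z": 0, "ax": 0, "ay": 0, "az": -0.038, "jaw": -1}
    - {"x": 0.64, "y": -0.013, "z": 0, "ax": 0, "ay": 0, "az": -0.038, "jaw": -1}
    - {"x": 0.67, "y": -0.013, "z": 0, "ax": 0, "ay": 0, "az": -0.038, "jaw": -1}
    - {"x": 0.678, "y": -0.013, "z": 0, "ax": 0, "ay": 0, "az": -0.038, "jaw": -1}
    - {"x": 0.678, "y": -0.013, "z": 0, "ax": 0, "ay": 0, "az": -0.038, "jaw": -1}

```text
time: 20.35
tool_pos: [471.2, 165.0, 179.1]
tcp_rot: [-3.142, 0.0, 1.635]
contact_force: [-0.0, 0.1, -5.6]
grip_width: 21.9
finger_force: 30.0
```

```bash
python3 - <<'E'
from h import *
o=bot.get_obs();print(o['time'],o['tool_pos'],o['tcp_rot'],o['contact_force'],o['moment'])
c=cam('wrist',o);a,d=bot.capture('wrist');np.savez('w6.npz',a=a,d=d,o=o,c=np.array(c,dtype=object));cv2.imwrite('pics/w6.png',cv2.resize(a[...,::-1],(800,600)))
ct=cam('top');b,e=bot.capture('top');cv2.imwrite('pics/t6.png',cv2.resize(b[120:300,100:300,::-1],(660,594)))
to((471.2,165.9,114.8),1.636)
for n,P in(('w',cloud(c,d)),('t',cloud(ct,e))):
    X,Y,Z=P[...,0],P[...,1],P[...,2]
    for k,x,y in(('eye',464.6,267),('hub',474.3,118)):
        q=P[(abs(Z-214)<7)&(np.hypot(X-x,Y-y)<(18 if k=='eye' else 30))]
        if len(q): print(n,k,(q.min(0)+q.max(0))/2,np.ptp(q,0),len(q))
E
```

```text
20.35 [471.16156458 164.9992006  179.09402971] [-3.14153979e+00  1.44697663e-04  1.63548824e+00] [-2.37844177e-03  5.99438496e-02 -5.59884888e+00] [-0.09763249  0.03556494  0.0043591 ]
[471.2 165.9 114.8] 1.636 -> xyz [0.005 0.    0.322] rot [-0.     0.    -0.001]
w eye [463.58232797 267.14733039 211.75348517] [19.40359679 19.73619253  9.06959043] 2120
w hub [472.25861039 138.32836327 210.87366079] [31.53125603  8.21363824  7.64343857] 590
t hub [473.02295256 117.60210256 212.80839911] [45.30016833 45.53912762 11.21047648] 252
```

View pics/w6.png

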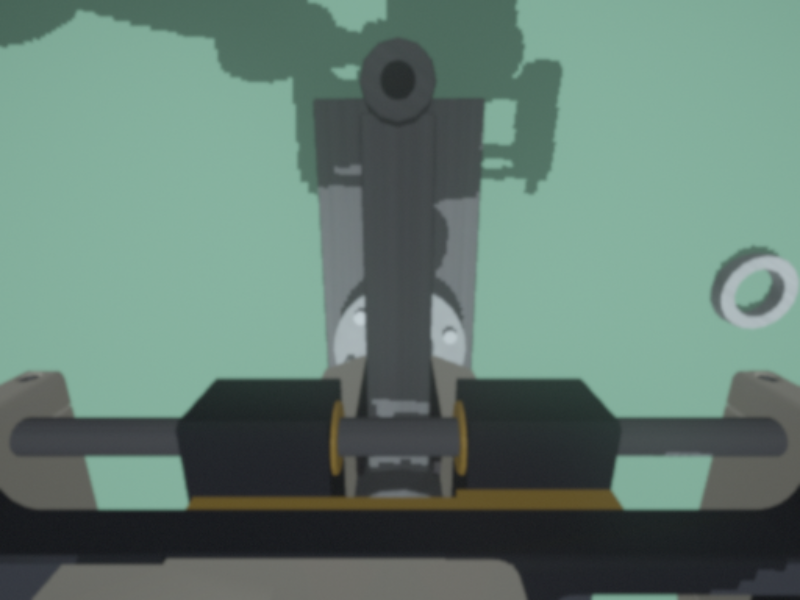

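The eye measures (463.6, 267.1) and the hub (473.0, 117.6). The pin is at (464.6, 266.6) and the shaft at (474.3, 118.0), so I'll shift about 1 mm in +x and come down to the 4 cm gap.

>>> send_rows:
  rows:
    - {"x": 0.001, "y": 0.005, "z": 0.03, "ax": 0, "ay": 0, "az": 0, "jaw": -1}
    - {"x": 0.001, "y": 0.005, "z": 0.08, "ax": 0, "ay": 0, "az": 0, "jaw": -1}
    - {"x": 0.001, "y": 0.005, "z": 0.14, "ax": 0, "ay": 0, "az": 0, "jaw": -1}
    - {"x": 0.001, "y": 0.005, "z": 0.2, "ax": 0, "ay": 0, "az": 0, "jaw": -1}
    - {"x": 0.001, "y": 0.005, "z": 0.25, "ax": 0, "ay": 0, "az": 0, "jaw": -1}
    - {"x": 0.001, "y": 0.005, "z": 0.29, "ax": 0, "ay": 0, "az": 0, "jaw": -1}
    - {"x": 0.001, "y": 0.005, "z": 0.31, "ax": 0, "ay": 0, "az": 0, "jaw": -1}
    - {"x": 0.001, "y": 0.005, "z": 0.32, "ax": 0, "ay": 0, "az": 0, "jaw": -1}
    - {"x": 0.001, "y": 0.005, "z": 0.322, "ax": 0, "ay": 0, "az": 0, "jaw": -1}
    - {"x": 0.001, "y": 0.005, "z": 0.322, "ax": 0, "ay": 0, "az": 0, "jaw": -1}

```text
time: 21.7
tool_pos: [472.3, 165.7, 115.0]
tcp_rot: [3.141, -0.0, 1.636]
contact_force: [0.6, -0.4, -5.3]
grip_width: 21.8
finger_force: 30.0
```

```bash
python3 - <<'E'
from h import *
o=bot.get_obs();print(o['time'],o['tool_pos'],o['tcp_rot'],o['contact_force'],o['grip_width'])
c=cam('wrist',o);a,d=bot.capture('wrist')
ct=cam('top');b,e=bot.capture('top');cs=cam('scene');s,f=bot.capture('scene')
cv2.imwrite('pics/s7.png',cv2.resize(s[120:220,230:363,::-1],(798,600)))
for n,P in(('w',cloud(c,d)),('t',cloud(ct,e))):
    X,Y,Z=P[...,0],P[...,1],P[...,2]
    for k,x,y in(('eye',464.6,267),('hub',474.3,118)):
        q=P[(abs(Z-149)<7)&(np.hypot(X-x,Y-y)<(18 if k=='eye' else 30))]
        if len(q): print(n,k,(q.min(0)+q.max(0))/2,np.ptp(q,0),np.median(q[:,2]),len(q))
E
```

```text
21.7 [472.29493187 165.70862423 114.98193901] [ 3.14095050e+00 -1.69028680e-04  1.63586583e+00] [ 0.55570528 -0.40158244 -5.29883975] 21.755185274770298
w eye [464.67754849 268.00793218 146.97687728] [19.35593329 20.13488108  9.9348757 ] 149.50265516880808 2125
w hub [473.33875999 138.95043626 146.47563304] [31.44394301  8.04524604  8.95121188] 146.898730451002 647
t hub [474.23528003 118.37319643 149.1504262 ] [45.84702186 46.20842761 12.33576694] 149.81984536336574 227
```

View pics/s7.png

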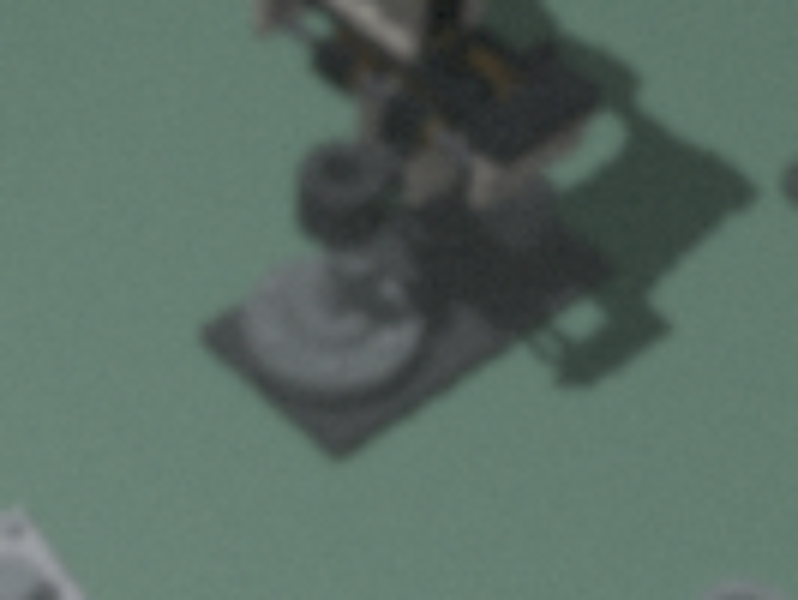

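The scene crop shows the hub at about (345,195) hanging over the shaft at about (345,275) with a clear gap. The measured hub (474.2, 118.4) and eye (464.7, 268) match the targets within about 1 mm, and the lever is held still and level, so I'm handing in.

```bash
python3 -c "
from h import *
print(bot.get_obs()['dq'].round(3)); print(bot.close_job())"
```

```text
[ 0.    -0.    -0.    -0.001 -0.001 -0.001]
the job is handed in; nothing more can be done
None
```

I opened the vise jaw to its stop and took the lever out by its balance point. It is now held still and level, with hub and eye within about 1.5 mm of straight above the shaft and pin and about 4 cm of air above the shaft's end; the job was handed in at about 22 s.

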